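# Set and lock the leg of a board-draining rest

### The job

Set the spring-loaded leg of the cutting-board draining rest: hold its crossbar and draw the leg out until the crossbar stands in line with the length marker on the rail beside it, and only then, keeping it there, slide the black cam lever along the crossbar fully home against its housing. Finish while still holding the crossbar at the marker with the lever closed (do not let go: the spring would pull the leg back in), and do not disturb the meter, beaker or scraper standing round it.

Things in the scene. Friction and masses are not known exactly. Their poses are not given: they have to be found in the camera images.
- rest: Low steel frame on a fixed plywood panel 345 x 270 x 3, turned up to 0.45 rad. Origin at counter level. Its x axis (roughly away from the robot) is the way the leg slides out; y left, z up. Sleeve 50 wide, 26 high, x -70 to +60, y 0; lips 50 high at x -52; flat rail 22 wide, 8 high along x at y +115 with the marker. The leg, 22 wide, top 16 above the counter, leaves the sleeve at y 0.
- leg (a joint): How far the leg is drawn out, m: 0 (fully in, as at the start) to 0.12. A return spring always pulls it in: 3 N at 0, rising by 25 N/m to 6 N, plus 0.6 N friction. Closing the cam does not take the spring off: let go, the leg runs back.
- bar_mid (a point): Centre of the steel crossbar on the leg's end: 12 thick (rest's x), 170 long (y -85 to +85), 22 high; its centre is 45 above the counter, at rest x = 130 + leg travel, y 0; axes as the rest's. Grip it from above on its long faces, free on the lever's -y side. Housing (20 thick) from y +60. Fingertips 20 or more above the counter pass over the leg; the neck under the bar at y 0 is only 10 thick.
- lever (a joint): How far the cam lever is slid along the crossbar, m, growing towards the rest's +y: starts at 0 to 0.010 (open), 0.055 is fully closed, a hard stop at the housing. Stays where it is left; about 3 N moves it.
- lever_mid (a point): Bar centre inside the cam lever, a black plastic saddle across the crossbar that rides with the leg: 50 along the rest's x (25 each side of the bar's centre line), 12 along y, 31 to 71 above the counter, thumb pad 20 along y on top (to 79). At rest y = -8 + lever travel. Fingers straddling the bar on its -y side can slide along the bar, pushing it home with their sides.
- marker: Length marker: dark steel clip on the rail, left of the crossbar's end, fixed, with an upright fin 4 thick (x), 20 wide, up to 50 high. Origin on the counter below the fin; axes as the rest's. It stands at rest x 170 to 220, y +115. The crossbar is at the mark when its centre line is in line with the fin: bar_mid and marker at the same x in the rest's frame.
- meter: Hand-held hygiene meter standing upright, loose, 45 x 75 x 150 high, right of the rest. Origin at its underside. Leave alone.
- beaker: Steel beaker, loose, 68 across, 85 high, beyond the leg's end. Origin at its underside. Leave alone.
- scraper: Bench scraper lying loose, steel blade with a wooden handle, about 130 x 150 x 25 high, left of the rest. Origin at its underside. Leave alone.

How it is judged:
On the way, in this order (a step that is already met when the one before it is completed fails the run):
1. the crossbar is held at the marker (within 6 mm) with the lever still open (under 22 mm of travel) (x of bar_mid in the frame of marker between -0.006 and 0.006 m and value of joint lever below 0.022 m and contact force between the fingers and leg_c0 above 1.5 N), for 0.2 s.
2. the lever is fully closed with the crossbar held at the marker (x of bar_mid in the frame of marker between -0.006 and 0.006 m and value of joint lever above 0.051 m and contact force between the fingers and leg_c0 above 1.5 N), for 0.2 s.
At the end, for the whole second after the job is handed in: The fingers still hold the crossbar (contact above 1.5 N), its centre line is within 6 mm of the marker along the slide and the leg is still; the lever is closed to within 4 mm of its stop; meter, beaker and scraper are within 20 mm of where they were (all of step 2 and velocity of joint leg between -0.01 and 0.01 m/s and distance of each of meter, beaker, scraper from where it was at the start of the episode below 0.02 m); the arm keeps its last pose, push and grip.
It fails at once if the cam lever is slid (past 25 mm) while the crossbar is more than 10 mm from the marker (value of joint lever above 0.025 m and not (x of bar_mid in the frame of marker between -0.01 and 0.01 m)).
It fails at once if the hygiene meter is knocked over or shifted by more than 20 mm (distance of meter from where it was at the start of the episode above 0.02 m or angle between meter's own z axis and vertical above 0.4 rad).
It fails at once if the steel beaker is knocked over or shifted by more than 20 mm (distance of beaker from where it was at the start of the episode above 0.02 m or angle between beaker's own z axis and vertical above 0.4 rad).
It fails at once if the scraper is knocked over or shifted by more than 20 mm (distance of scraper from where it was at the start of the episode above 0.02 m or angle between scraper's own z axis and vertical above 0.4 rad).
It also fails if it takes over 40 s, if anything falls off the work surface, if the arm or the gripper's body presses on something with over 40 N, if the wrist force passes 120 N, or if a joint passes its speed limit or range.

### The arm

A 6-joint arm with a two-finger parallel gripper is mounted at the origin on the work surface. World frame = base frame: x ahead of the robot, y to its left, z up, the work surface at z = 0. Lengths are in m, angles in rad, forces in N, time in s.
With the tool pointing down it reaches from about 0.35 to 0.775 m from the base axis. Payload 5.5 kg.
Tool frame: the origin (TCP) lies at the very end of the fingers, on their centre line; the grasp point (between the pads) lies 19 mm behind it; z points along the fingers, y is the line along which they close (so a half turn about z gives the same grasp; the last joint's range is limited). The gripper opens to 85 mm and grips with 20 to 120 N. Pads are 22 mm wide; open, the fingers measure 114 mm over their backs; the gripper's body (76 mm by 85 mm) begins 54 mm behind the grasp point. The pads swing forward as they close: fully open they stand 13 mm farther back than shut.
Start: joints at [-1.247, 0.313, 0.046, 1.304, 0, 1.431], TCP at [0.257, -0.514, 0.193] pointing down, gripper open.
Joint ranges: [-2.76, 2.76], [-0.86, 1.69], [-1.03, 1.26], [-2.2, 2.34], [-1.47, 1.5], [-3.14, 3.14]. Speed limits (rad/s): [2.57, 2.57, 3.14, 3.14, 3.14, 3.14].

### API

Orientations are given as a unit quaternion [w, x, y, z].
In Python, from workcell import env, cams, ticket, spotter gives the robot as it stands.
- The arm moves only by the tool jog_arm, never from a script. Its argument "increments" is a list that holds one entry, the list of rows, each a list of 7 numbers: the shift along the tool's x, y, z in units of 0.25 m (1.0 is 0.25 m), then the turn, a rotation vector about the tool's x, y, z in units of 180 degrees (1.0 is 180 degrees), then the closure in counts, from 0 (fully open) to 255 (shut). A call has 1 to 20 rows; each row shifts and turns the commanded pose from where the row before left it, along the tool's axes as they then stand; what a row does not reach is not made up. A row lasts 1/10 s, in which the tool goes at most 50 mm and 8.59 degrees, less where a joint would pass 70% of its speed; a pose out of reach is approached as far as the arm can. A call with a number of a shift or a turn outside -1 to 1 is refused whole. A call with a gripper value outside its range is refused whole. The fingers move at their own pace and stop on an object; "force" is the grip in N (left out, the last holds). Time passes only in rows, so rows that do not move let the fingers close. It gives the time, the measured TCP pose, the force, the opening and the grip force at its end, in the units of the state.
- env.get_state(): the state, without advancing time (a new reading comes with each control period).
- cams.read_camera(name): name is "scene" or "side" or "wrist"; returns a dict with "pixels" (420x560x3 uint8, red, green, blue), "fx", "fy", "cx", "cy" (pixels), "xyz" and "attitude" of the camera in the world; the wrist camera has in their place "mount" (4x4, takes a point from camera to tool coordinates, whose origin is the TCP and whose axes are the flange's). Camera axes: x right, y down, z forward; pixel columns grow to the right and rows downward; lengths in m; the calibration is good to about 2 mm. A picture is of the moment at which its call begins: read the wrist's pose just before it. There is no depth.
- ticket.hand_in(): hands the job in; it is judged then, once.
Trained networks look in the newest picture that a camera, given by its name, has taken for a name from the list of things; names that differ only in an ending like _2 or _b are one class to them, and where a whole thing is asked for, a point or a joint stands for the part that bears it (a point fixed in the world has none). Each returns a list of dicts, best first, with "conf" (0 to 1); they miss things now and then, are a little off and sometimes report something else, mostly with a low value. They report only what shows in the picture. A call takes as long as a camera call.
- spotter.find_in(target, camera): "uv" ([column, row] in pixels, amid what is visible of it).
- spotter.cut_out(target, camera): "region" (420x560 bool, what is visible of it) and "uv" ([column, row] in pixels, amid what is visible of it).
- spotter.landmark_of(target, camera): "uv" ([column, row] in pixels: a listed point, or the origin of a listed thing).
The state is a dict: "clock": time; "joint_pos": joint angles; "qvel": joint speeds; "tau": joint torques, N m; "tcp_pos": TCP position; "orientation": TCP orientation; "wrist_force": force on the tool from outside, world axes, zero at the start; "ft_torque": the same for the moment, N m; "finger_gap": finger opening in m; "grip_force": force on a finger pad.
Only numpy, scipy, OpenCV 4.12 (cv2) and the standard library are available. Lean on these libraries where they do the work, as an engineer would, in place of code of your own. Each camera call takes 0.05 s, during which the arm holds its last target. There are 200 camera calls.

## Working session

There is one attempt and no reset: what is moved stays moved. The work goes in short steps, Python scripts to look and compute and a tool call to move; the robot and the scene stay as the last step left them, time stands still between calls to the robot, and variables do not carry over. Pictures are saved under pics/ and viewed, at most 10 in all, crops included, and the job is handed in when it is done.

Besides the shell and the picture viewer there is one more tool, called after "Request:" in YAML: its name, and indented under it one key for each argument. jog_arm: Moves the arm, as the interface text tells. Shifts and turns lie within -1 to 1; 1 stands for 0.25 m of shift or 180 degrees of turn. Its arguments: {"type":"object","properties":{"increments":{"type":"array"},"force":{"type":"number"}},"required":["increments"]}

```bash
mkdir -p pics; cat > h.py <<'E'
import numpy as np, cv2
from scipy.spatial.transform import Rotation as R
from workcell import env, cams, ticket, spotter
def rot(q):
    q=np.array(q,float)
    return q if q.shape==(3,3) else R.from_quat(q,scalar_first=True).as_matrix()
def look(name):
    s=env.get_state(); c=cams.read_camera(name)
    if name=="wrist":
        T=np.eye(4);T[:3,:3]=rot(s["orientation"]);T[:3,3]=s["tcp_pos"];T=T@np.array(c["mount"])
    else:
        T=np.eye(4);T[:3,:3]=rot(c["attitude"]);T[:3,3]=c["xyz"]
    return c,T
def save(c,fn): cv2.imwrite(fn,np.ascontiguousarray(c["pixels"][:,:,::-1]))
def ray(c,T,uv):
    d=T[:3,:3]@np.array([(uv[0]-c["cx"])/c["fx"],(uv[1]-c["cy"])/c["fy"],1]); return T[:3,3],d
def atz(c,T,uv,z):
    o,d=ray(c,T,uv); return o+d*(z-o[2])/d[2]
def proj(c,T,p):
    q=T[:3,:3].T@(np.asarray(p)-T[:3,3]); return np.array([c["fx"]*q[0]/q[2]+c["cx"],c["fy"]*q[1]/q[2]+c["cy"]])
E
cat > a.py <<'E'
from h import *
np.set_printoptions(precision=4,suppress=True)
ims=[]
for n in ["scene","side"]:
    c,T=look(n); ims.append(c["pixels"]); print(n,T[:3,3],c["fx"])
    for t,z in [("rest",0),("bar_mid",.045),("lever_mid",.045),("marker",0),("meter",0),("beaker",0),("scraper",0)]:
        for r in spotter.landmark_of(t,n)[:2]: print(t,np.array(r["uv"]),round(r["conf"],2),atz(c,T,r["uv"],z))
    save(c,f"pics/{n}0.png")
s=env.get_state();print(s["tcp_pos"],s["orientation"],s["clock"],s["finger_gap"])
E
python3 a.py
```

```text
scene [1.2406 0.109  0.8066] 434.4748396580136
rest [249.6 181.3] 0.7 [ 0.3911 -0.0591  0.    ]
bar_mid [227.7 204.4] 0.65 [ 0.5235 -0.0922  0.045 ]
lever_mid [228.8 203.4] 0.6 [ 0.52   -0.0901  0.045 ]
lever_mid [162.6 184.4] 0.28 [ 0.4648 -0.2705  0.045 ]
marker [267.8 250. ] 0.52 [0.621  0.0145 0.    ]
meter [159.8 185.5] 0.8 [ 0.4237 -0.2994  0.    ]
beaker [194.5 286.1] 0.68 [ 0.7316 -0.1355  0.    ]
scraper [342.1 191.3] 0.96 [0.413  0.1899 0.    ]
side [0.1348 0.8072 0.8758] 534.9441959724986
rest [376.6 239.8] 0.63 [ 0.3898 -0.0532  0.    ]
bar_mid [338.1 199.6] 0.88 [ 0.5093 -0.0851  0.045 ]
lever_mid [335.3 198.7] 0.53 [ 0.5164 -0.0845  0.045 ]
marker [278.3 220.5] 0.49 [0.6173 0.0101 0.    ]
meter [405.3 183.8] 0.57 [ 0.4087 -0.2814 -0.    ]
beaker [266.4 170.5] 0.82 [ 0.745  -0.1388  0.    ]
scraper [317.  309.6] 0.81 [0.4128 0.1945 0.    ]
[ 0.2572 -0.5143  0.1926] [ 0.0001  0.9732  0.2298 -0.    ] 0.8 0.08536480661836622
```

View pics/scene0.png

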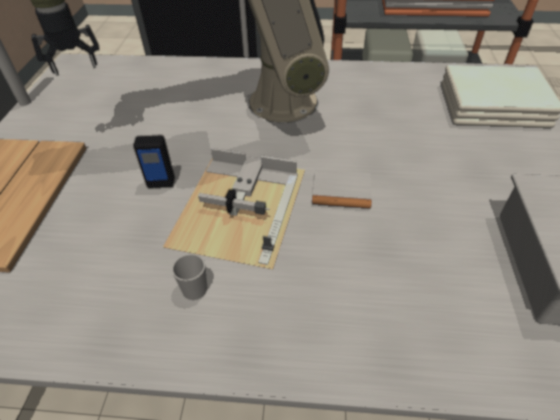

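View pics/side0.png

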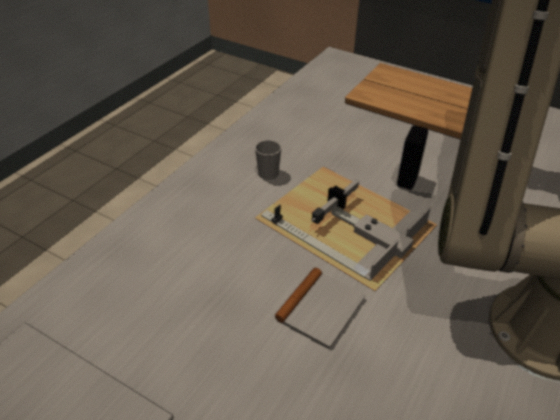

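Request:
jog_arm:
  increments:
    - [[0.14, -0.088, -0.088, 0, 0, 0, 0], [0.14, -0.088, -0.088, 0, 0, 0, 0], [0.14, -0.088, -0.088, 0, 0, 0, 0], [0.14, -0.088, -0.088, 0, 0, 0, 0], [0.14, -0.088, -0.088, 0, 0, 0, 0], [0.14, -0.088, 0, 0, 0, 0, 0], [0.14, -0.088, 0, 0, 0, 0, 0], [0.14, -0.088, 0, 0, 0, 0, 0], [0.14, -0.088, 0, 0, 0, 0, 0], [0.14, -0.088, 0, 0, 0, 0, 0], [0.14, -0.088, 0, 0, 0, 0, 0], [0.14, -0.088, 0, 0, 0, 0, 0], [0, 0, 0, 0, 0, -0.045, 0], [0, 0, 0, 0, 0, -0.045, 0], [0, 0, 0, 0, 0, -0.045, 0], [0, 0, 0, 0, 0, -0.045, 0], [0, 0, 0, 0, 0, -0.045, 0], [0, 0, 0, 0, 0, -0.045, 0], [0, 0, 0, 0, 0, 0, 0]]

```text
clock: 2.7
tcp_pos: [0.5148, -0.0903, 0.3026]
orientation: [0.0, 0.792, 0.61, 0.0]
wrist_force: [0.4, -0.3, 0.3]
finger_gap: 0.0854
grip_force: 0.0
```

```bash
cat > b.py <<'E'
from h import *
np.set_printoptions(precision=4,suppress=True)
c,T=look("wrist"); print(np.array(c["mount"]),c["fx"],T[:3,3])
for t,z in [("rest",0),("bar_mid",.045),("lever_mid",.045),("marker",0),("beaker",0)]:
    for r in spotter.landmark_of(t,"wrist")[:2]: print(t,np.array(r["uv"]),round(r["conf"],2),atz(c,T,r["uv"],z))
save(c,"pics/w1.png"); np.savez("w1.npz",T=T)
s=env.get_state();print(s["tcp_pos"],s["orientation"],s["clock"],s["wrist_force"])
E
python3 b.py
```

```text
[[ 0.0009 -0.9561 -0.2929  0.075 ]
 [ 1.      0.0006  0.001  -0.0003]
 [-0.0008 -0.2929  0.9561 -0.1806]
 [ 0.      0.      0.      1.    ]] 295.4618574184405 [ 0.5336 -0.0177  0.4832]
rest [195.2 171. ] 0.57 [ 0.3846 -0.0639  0.    ]
bar_mid [274.7 169. ] 0.71 [ 0.514  -0.0869  0.045 ]
bar_mid [195.2 172.4] 0.45 [ 0.3978 -0.0616  0.045 ]
lever_mid [275.5 166.9] 0.81 [ 0.5159 -0.0842  0.045 ]
marker [321.8  81.6] 0.51 [0.6147 0.0161 0.    ]
beaker [415.9 153.4] 0.62 [ 0.7393 -0.1277  0.    ]
[ 0.5148 -0.0903  0.3025] [ 0.0001  0.7929  0.6094 -0.    ] 3.0 [ 0.0619 -0.3681  0.9461]
```

View pics/w1.png

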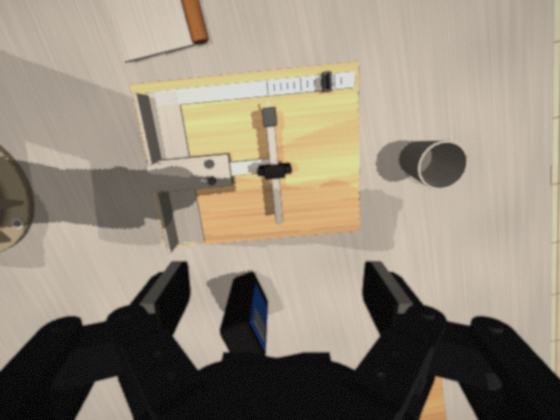

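```bash
cat > c.py <<'E'
from h import *
np.set_printoptions(precision=4,suppress=True)
T=np.load("w1.npz")["T"]; im=cv2.imread("pics/w1.png")
c=cams.read_camera("wrist")
# model fit overlay: panel corners
for n,uv,z in [("TR",(357,65),.003),("BR",(359,230),.003),("TL",(132,87),.003),("BL",(176,249),.003),("barlow",(279.5,222),.056),("barhouse",(269,108),.056),("fin",(326,80),.05),("finbase",(326,85),.008)]:
    print(n,atz(c,T,uv,z))
cv2.imwrite("pics/w1z.png",cv2.resize(im[50:250,120:370],None,fx=3,fy=3,interpolation=cv2.INTER_CUBIC))
E
python3 c.py
```

```text
TR [0.6693 0.0248 0.003 ]
BR [ 0.6265 -0.2338  0.003 ]
TL [0.3357 0.0814 0.003 ]
BL [ 0.3065 -0.1866  0.003 ]
barlow [ 0.5007 -0.1659  0.056 ]
barhouse [ 0.5284 -0.0021  0.056 ]
fin [0.6122 0.0131 0.05  ]
finbase [0.6184 0.0093 0.008 ]
```

View pics/w1z.png

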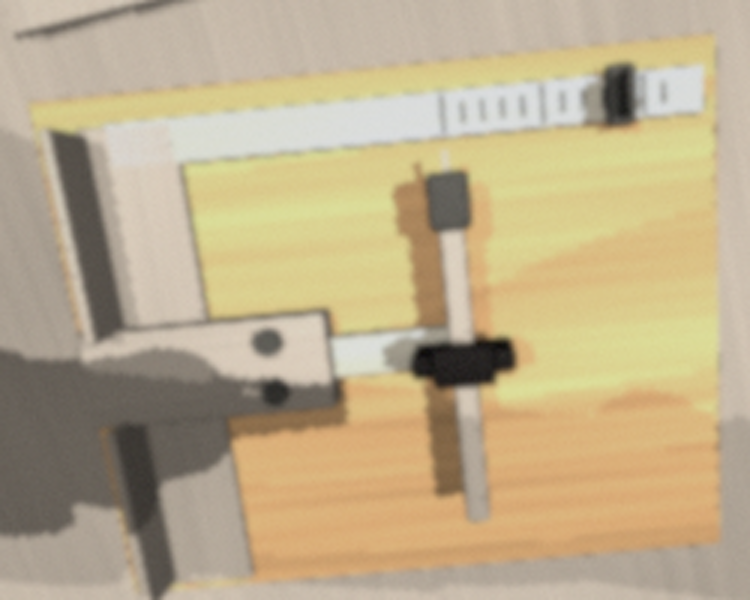

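Request:
jog_arm:
  increments:
    - [[0, 0, 0, 0, 0, -0.0306, 0], [0.068, 0.0616, 0.138, 0, 0, 0, 0], [0.068, 0.0616, 0.138, 0, 0, 0, 0], [0.068, 0.0616, 0.138, 0, 0, 0, 0], [0.068, 0.0616, 0.138, 0, 0, 0, 0], [0.068, 0.0616, 0.138, 0, 0, 0, 0], [0, 0, 0, 0, 0, 0, 0], [0, 0, 0, 0, 0, 0, 0]]

```text
clock: 3.85
tcp_pos: [0.6037, -0.0186, 0.1292]
orientation: [-0.001, 0.762, 0.647, -0.001]
wrist_force: [0.2, 0.4, 1.0]
finger_gap: 0.0853
grip_force: 0.0
```

```bash
cat > d.py <<'E'
from h import *
np.set_printoptions(precision=4,suppress=True)
c,T=look("wrist"); psi=-9.4*np.pi/180
for t,z in [("bar_mid",.045),("lever_mid",.045),("marker",0)]:
    for r in spotter.landmark_of(t,"wrist")[:1]: print(t,np.array(r["uv"]),round(r["conf"],2),atz(c,T,r["uv"],z))
cv2.imwrite("pics/w2.png",cv2.resize(np.ascontiguousarray(c["pixels"][60:340,80:480,::-1]),None,fx=2,fy=2,interpolation=cv2.INTER_CUBIC)); np.savez("w2.npz",T=T)
s=env.get_state();print(s["tcp_pos"],s["orientation"],s["clock"],T[:3,3])
E
python3 d.py
```

```text
bar_mid [199.5 280.2] 0.77 [ 0.5141 -0.0866  0.045 ]
lever_mid [198.5 278.3] 0.71 [ 0.5136 -0.0844  0.045 ]
marker [284.5 161.8] 0.78 [0.6174 0.0113 0.    ]
[ 0.6053 -0.0197  0.1321] [0.0013 0.7625 0.647  0.001 ] 4.05 [0.6161 0.0555 0.3097]
```

View pics/w2.png

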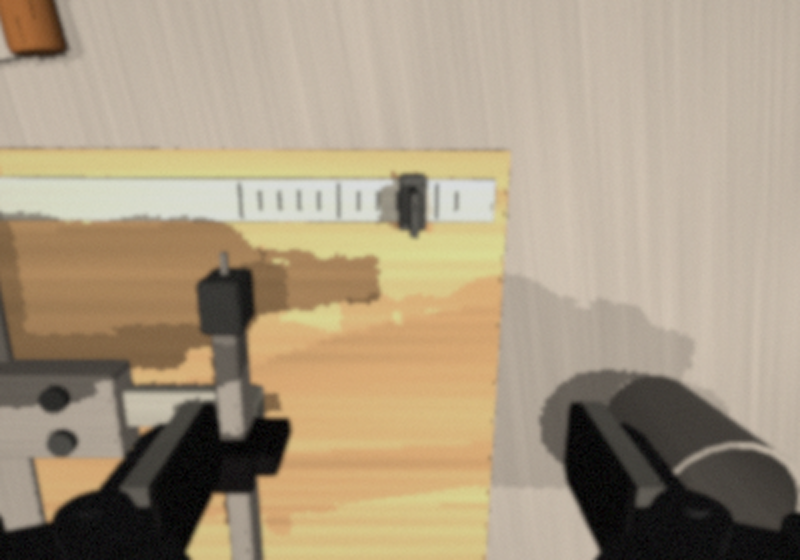

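```bash
cat > e.py <<'E'
from h import *
np.set_printoptions(precision=4,suppress=True)
T=np.load("w2.npz")["T"]; c=cams.read_camera("wrist"); a=-9.4*np.pi/180
Rr=np.array([[np.cos(a),np.sin(a)],[-np.sin(a),np.cos(a)]])
def z(u,v,h): p=atz(c,T,(80+u/2,60+v/2),h); return p, Rr@p[:2]
for n,u,v,h in [("fin top near",415,235,.05),("fin mid top",415,210,.05),("clip mid",413,200,.02),("pointer",224,258,.05),("pointer",224,258,.04),("railL1",20,216,.008),("rail2",494,221,.008),("railU1",0,178,.008),("railU2",494,181,.008),("panR1",508,150,.003),("panR2",492,485,.003),("panT1",0,149,.003),("barL1",215,340,.056),("barL2",228,520,.056)]:
    print(n,*z(u,v,h))
s=env.get_state();print(s["tcp_pos"],rot(s["orientation"]),s["clock"])
for h in(0,.05):print(proj(c,T,[*(Rr.T@[.607,.116]),h]))
E
python3 e.py
```

```text
fin top near [0.6177 0.0042 0.05  ] [0.6087 0.105 ]
fin mid top [0.6194 0.0152 0.05  ] [0.6086 0.1162]
clip mid [0.6195 0.0155 0.02  ] [0.6086 0.1165]
pointer [0.5312 0.0076 0.05  ] [0.5228 0.0943]
pointer [0.5279 0.0058 0.04  ] [0.5199 0.0919]
railL1 [0.4195 0.0382 0.008 ] [0.4076 0.1062]
rail2 [ 0.6591 -0.0034  0.008 ] [0.6508 0.1043]
railU1 [0.4161 0.0582 0.008 ] [0.401  0.1253]
railU2 [0.6613 0.0168 0.008 ] [0.6497 0.1245]
panR1 [0.6707 0.0303 0.003 ] [0.6568 0.1395]
panR2 [ 0.6409 -0.163   0.003 ] [ 0.659  -0.0561]
panT1 [0.4179 0.072  0.003 ] [0.4005 0.1393]
barL1 [ 0.5197 -0.0282  0.056 ] [0.5173 0.0571]
barL2 [ 0.502  -0.1244  0.056 ] [ 0.5156 -0.0407]
[ 0.6052 -0.0197  0.132 ] [[ 0.163   0.9866  0.0032]
 [ 0.9866 -0.163  -0.0007]
 [-0.0002  0.0033 -1.    ]] 4.1
[284.2868 157.9108]
[285.7264 165.1824]
```

Request:
jog_arm:
  increments:
    - [[-0.166, -0.104, 0, 0, 0, 0, 0], [-0.166, -0.104, 0, 0, 0, 0, 0], [-0.166, -0.104, 0, 0, 0, 0, 0], [0, 0, 0, 0, 0, 0, 0], [0, 0, 0.13, 0, 0, 0, 0], [0, 0, 0.13, 0, 0, 0, 0], [0, 0, 0.1, 0, 0, 0, 0], [0, 0, 0.06, 0, 0, 0, 0], [0, 0, 0, 0, 0, 0, 0], [0, 0, 0, 0, 0, 0, 0], [0, 0, 0, 0, 0, 0, 0]]
  force: 30

```text
clock: 5.2
tcp_pos: [0.5088, -0.1296, 0.0266]
orientation: [0.001, 0.762, 0.647, 0.001]
wrist_force: [0.8, 0.2, 0.1]
finger_gap: 0.0856
grip_force: 0.0
```

```bash
cat > f.py <<'E'
from h import *
np.set_printoptions(precision=4,suppress=True)
import sys
c,T=look("wrist"); a=-9.4*np.pi/180
Rr=np.array([[np.cos(a),np.sin(a)],[-np.sin(a),np.cos(a)]])
s=env.get_state();print("st",Rr@np.array(s["tcp_pos"][:2]),s["tcp_pos"],s["wrist_force"],s["finger_gap"],s["grip_force"],s["clock"])
print(rot(s["orientation"]))
save(c,"pics/%s.png"%sys.argv[1]); np.savez(sys.argv[1]+".npz",T=T)
E
python3 f.py w3
```

```text
st [ 0.5231 -0.0448] [ 0.5087 -0.1296  0.0266] [-0.5668 -0.0031 -0.0961] 0.08494025448885595 0.0 5.25
[[ 0.1619  0.9868  0.0028]
 [ 0.9868 -0.1619 -0.0012]
 [-0.0007  0.0029 -1.    ]]
```

View pics/w3.png

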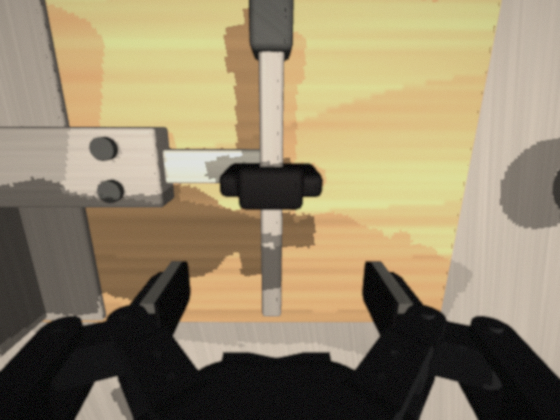

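Request:
jog_arm:
  increments:
    - [[0, -0.006, 0, 0, 0, 0, 255], [0, 0, 0, 0, 0, 0, 255], [0, 0, 0, 0, 0, 0, 255], [0, 0, 0, 0, 0, 0, 255], [0, 0, 0, 0, 0, 0, 255], [0, 0, 0, 0, 0, 0, 255], [0, 0, 0, 0, 0, 0, 255], [0, 0, 0, 0, 0, 0, 255]]
  force: 30

```text
clock: 6.05
tcp_pos: [0.5059, -0.1289, 0.0249]
orientation: [0.0, 0.762, 0.647, -0.0]
wrist_force: [-0.2, -0.9, -0.5]
finger_gap: 0.0
grip_force: 0.0
```

```bash
python3 f.py w4
```

```text
st [ 0.5201 -0.0445] [ 0.5059 -0.1289  0.0249] [0.0221 0.2122 0.2081] 0.0004641573680804474 0.0 6.1
[[ 0.162   0.9868 -0.0001]
 [ 0.9868 -0.162  -0.0001]
 [-0.0001 -0.0001 -1.    ]]
```

View pics/w4.png

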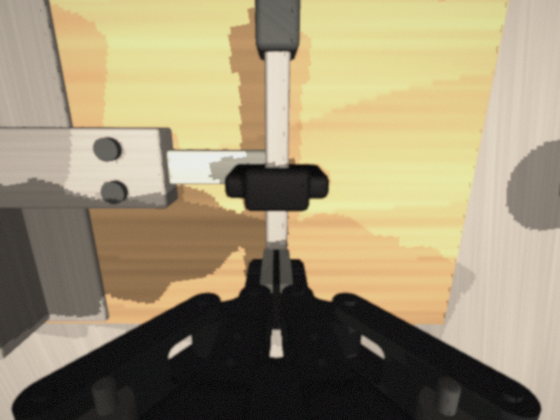

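```bash
cat > g.py <<'E'
from h import *
im=cv2.imread("pics/w4.png")
c,T=look("side"); s=c["pixels"][:,:,::-1]
a=cv2.resize(im[200:360,215:335],(390,520),interpolation=cv2.INTER_CUBIC)
b=cv2.resize(np.ascontiguousarray(s[130:260,280:378]),(390,520),interpolation=cv2.INTER_CUBIC)
cv2.imwrite("pics/w4z.png",np.hstack([a,b]))
E
python3 g.py
```

```text
(no output)
```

View pics/w4z.png

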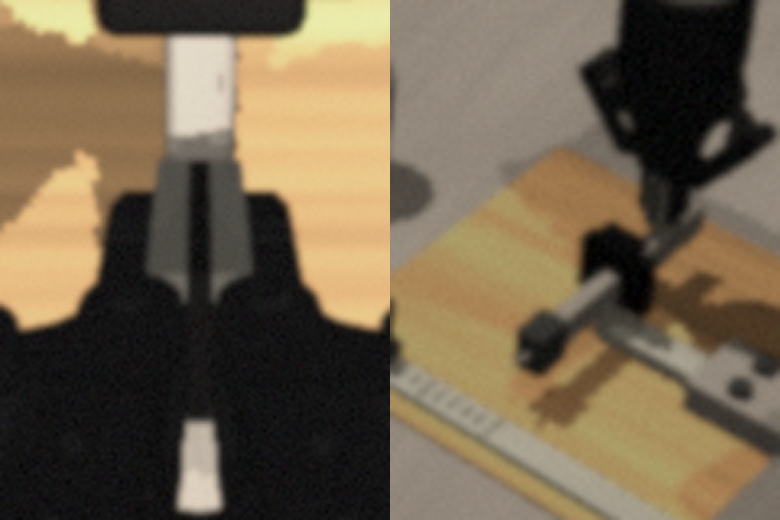

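```bash
cat > g2.py <<'E'
from h import *
c,T=look("side")
p=np.array([.5059,-.1289,.025])
for d in (0,.02,.03,.04,.05):
    q=proj(c,T,p+[0,0,d]); print(d,q,"crop",390+(q[0]-280)*390/98,(q[1]-130)*4)
a=-9.4*np.pi/180
for t in(-.0845,-.045,0): 
    q=proj(c,T,[np.cos(a)*.521-np.sin(a)*t,np.sin(a)*.521+np.cos(a)*t,.056]); print(t,"bar top crop",390+(q[0]-280)*390/98,(q[1]-130)*4)
s=env.get_state(); print({k:np.round(v,3) for k,v in s.items()})
E
python3 g2.py
```

```text
0 [346.71471867 196.24071782] crop 655.4973498148177 264.96287127906965
0.02 [347.45755793 189.9756015 ] crop 658.4535468445113 239.9024060097163
0.03 [347.83482219 186.79374956] crop 659.9549046441502 227.17499825684945
0.04 [348.21606507 183.57834197] crop 661.4720956886686 214.31336789316856
0.05 [348.60134983 180.3288451 ] crop 663.0053717706857 201.3153804059475
-0.0845 bar top crop 696.4912537600471 194.0035170398112
-0.045 bar top crop 659.4087574753386 224.94500294174702
0 bar top crop 615.5437333506643 261.54580282105167
{'clock': np.float64(6.2), 'joint_pos': array([-0.403,  0.326, -0.37 ,  0.875, -0.   ,  1.33 ]), 'qvel': array([-0.002,  0.   ,  0.   , -0.001, -0.   , -0.001]), 'tau': array([-0.0000e+00, -4.4391e+01,  2.5517e+01,  1.0000e-03, -0.0000e+00,
       -0.0000e+00]), 'tcp_pos': array([ 0.506, -0.129,  0.025]), 'orientation': array([ 0.   ,  0.762,  0.647, -0.   ]), 'wrist_force': array([ 0.425,  0.122, -0.423]), 'ft_torque': array([-0.054,  0.005, -0.058]), 'grip_force': np.float64(0.0), 'finger_gap': np.float64(0.0)}
```

Request:
jog_arm:
  increments:
    - [[0, 0.004, 0, 0, 0, 0, 0], [0, 0, 0, 0, 0, 0, 0], [0, 0, 0, 0, 0, 0, 0], [0, 0, 0, 0, 0, 0, 0], [0, 0, 0, 0, 0, 0, 0], [0, 0, 0, 0, 0, 0, 0], [0, 0, 0.04, 0, 0, 0, 0], [0, 0, 0.04, 0, 0, 0, 0], [0, 0, 0.04, 0, 0, 0, 0], [0, 0, 0, 0, 0, 0, 0], [0, 0, 0, 0, 0, 0, 0], [0, 0, 0, 0, 0, 0, 255], [0, 0, 0, 0, 0, 0, 255], [0, 0, 0, 0, 0, 0, 255], [0, 0, 0, 0, 0, 0, 255], [0, 0, 0, 0, 0, 0, 255], [0, 0, 0, 0, 0, 0, 255], [0, 0, 0, 0, 0, 0, 255]]
  force: 30

```text
clock: 8.0
tcp_pos: [0.5064, -0.129, -0.0048]
orientation: [-0.0, 0.762, 0.647, -0.0]
wrist_force: [-3.2, 0.9, 4.8]
finger_gap: 0.0113
grip_force: 32.7
```

```bash
python3 f.py w5; cat > g3.py <<'E'
from h import *
im=cv2.imread("pics/w5.png")
c,T=look("side"); s=c["pixels"][:,:,::-1]
a=cv2.resize(im[200:360,215:335],(390,520),interpolation=cv2.INTER_CUBIC)
b=cv2.resize(np.ascontiguousarray(s[130:260,280:378]),(390,520),interpolation=cv2.INTER_CUBIC)
cv2.imwrite("pics/w5z.png",np.hstack([a,b]))
E
python3 g3.py
```

```text
st [ 0.5207 -0.0445] [ 0.5064 -0.129  -0.0048] [-3.5552 -0.4449  5.8386] 0.011128390607105762 32.794488072395325 8.05
[[ 0.1621  0.9868 -0.0006]
 [ 0.9868 -0.1621 -0.0001]
 [-0.0002 -0.0006 -1.    ]]
```

View pics/w5z.png

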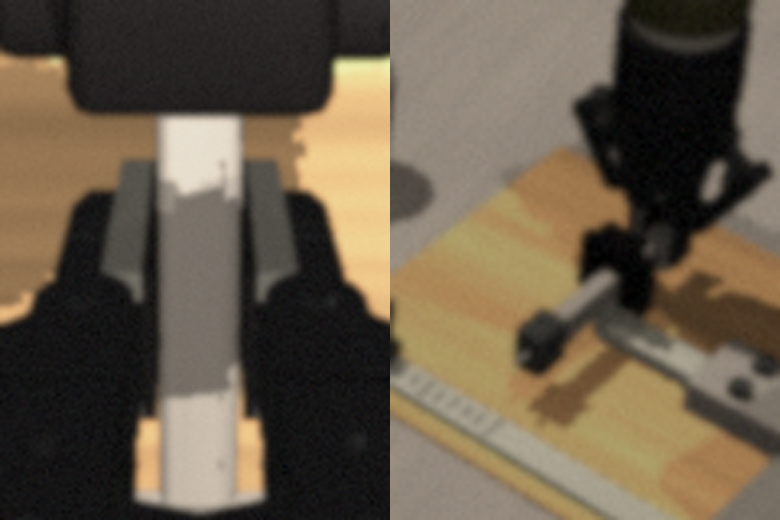

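Request:
jog_arm:
  increments:
    - [[0, 0.04, 0, 0, 0, 0, 255], [0, 0.04, 0, 0, 0, 0, 255], [0, 0.04, 0, 0, 0, 0, 255], [0, 0.04, 0, 0, 0, 0, 255], [0, 0.04, 0, 0, 0, 0, 255], [0, 0.04, 0, 0, 0, 0, 255], [0, 0.04, 0, 0, 0, 0, 255], [0, 0.04, 0, 0, 0, 0, 255], [0, 0.032, 0, 0, 0, 0, 255], [0, 0, 0, 0, 0, 0, 255], [0, 0, 0, 0, 0, 0, 255], [0, 0, 0, 0, 0, 0, 255]]
  force: 30

```text
clock: 9.3
tcp_pos: [0.5929, -0.1436, -0.0048]
orientation: [-0.0, 0.762, 0.647, -0.001]
wrist_force: [-4.7, -0.3, 5.9]
finger_gap: 0.0112
grip_force: 33.0
```

```bash
python3 f.py w6; cat > g4.py <<'E'
from h import *
a=-9.4*np.pi/180
def W(s,t,h): return [np.cos(a)*s-np.sin(a)*t,np.sin(a)*s+np.cos(a)*t,h]
o=[]
for n,box in (("side",(230,150,100)),("scene",(195,190,100))):
    c,T=look(n); im=c["pixels"][:,:,::-1]; u,v,w=box
    save(c,f"pics/{n}6.png")
    k=cv2.resize(np.ascontiguousarray(im[v:v+w,u:u+w]),(400,400),interpolation=cv2.INTER_CUBIC); o.append(k)
    for nm,t,h in(("fin top",.116,.05),("pointer",.09,.05),("housing+",.086,.056),("bar",.05,.056)): print(n,nm,(proj(c,T,W(.6086,t,h))-[u,v])*400/w)
cv2.imwrite("pics/v6.png",np.hstack(o))
E
python3 g4.py
```

```text
st [ 0.6083 -0.0447] [ 0.5928 -0.1435 -0.0047] [-4.9548 -0.4599  5.4771] 0.010992041292983135 32.96930730342865 9.35
[[ 0.1623  0.9867 -0.0014]
 [ 0.9867 -0.1623 -0.0005]
 [-0.0007 -0.0013 -1.    ]]
side fin top [185.95766267 222.89081788]
side pointer [214.95307519 200.70033383]
side housing+ [219.47334816 189.60676086]
side bar [258.48473447 159.87445162]
scene fin top [289.20206925 183.24728759]
scene pointer [245.02374077 175.01211089]
scene housing+ [237.63632565 166.92609466]
scene bar [176.98761    155.66512459]
```

View pics/v6.png

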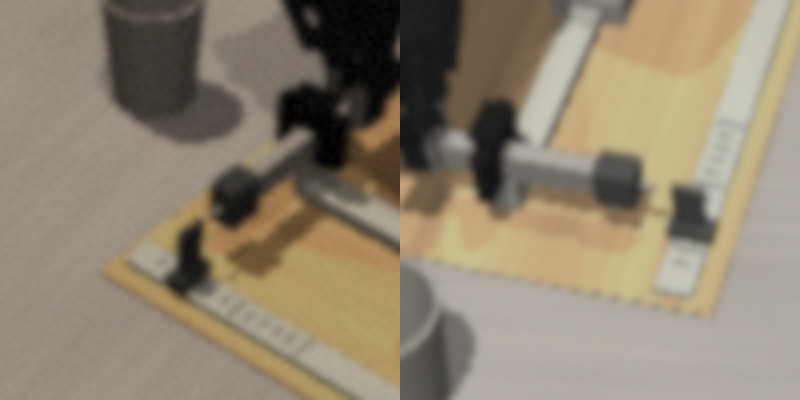

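Request:
jog_arm:
  increments:
    - [[0, 0, 0, 0, 0, 0, 255], [0, 0, 0, 0, 0, 0, 255], [0.032, 0, 0, 0, 0, 0, 255], [0.032, 0, 0, 0, 0, 0, 255], [0.032, 0, 0, 0, 0, 0, 255], [0.032, 0, 0, 0, 0, 0, 255], [0.032, 0, 0, 0, 0, 0, 255], [0, 0, 0, 0, 0, 0, 255]]
  force: 24

```text
clock: 10.25
tcp_pos: [0.5978, -0.118, -0.0047]
orientation: [0.008, 0.765, 0.644, -0.01]
wrist_force: [-12.2, -41.0, 0.5]
finger_gap: 0.0115
grip_force: 32.2
```

```bash
python3 f.py w7
```

```text
st [ 0.609  -0.0188] [ 0.5978 -0.118  -0.0047] [-11.6148 -39.2749   1.2987] 0.011182328626230741 32.22804754972458 10.3
[[ 0.1707  0.9853 -0.0055]
 [ 0.985  -0.1708 -0.0243]
 [-0.0249 -0.0012 -0.9997]]
```

Request:
jog_arm:
  increments:
    - [[0, 0, 0, 0, 0, 0, 245], [0, 0, 0, 0, 0, 0, 245], [0, 0, 0, 0, 0, 0, 245]]
  force: 20

```text
clock: 10.6
tcp_pos: [0.5978, -0.118, -0.0047]
orientation: [0.007, 0.765, 0.644, -0.01]
wrist_force: [-11.3, -40.0, 1.6]
finger_gap: 0.0112
grip_force: 32.3
```

```bash
cat > k.py <<'E'
from h import *
np.set_printoptions(precision=4,suppress=True)
a=-9.4*np.pi/180
Rr=np.array([[np.cos(a),np.sin(a)],[-np.sin(a),np.cos(a)]])
s=env.get_state();print("st",Rr@np.array(s["tcp_pos"][:2]),s["tcp_pos"][2],"F",Rr@s["wrist_force"][:2],s["wrist_force"][2],s["finger_gap"],s["grip_force"],s["clock"])
for n in("wrist","side","scene"):
    c,T=look(n); save(c,f"pics/k_{n}_{s['clock']:.2f}.png")
    for t in("lever_mid","bar_mid"):
        for r in spotter.landmark_of(t,n)[:1]: print(n,t,r["uv"],round(r["conf"],2),Rr@atz(c,T,r["uv"],.045)[:2])
    for r in spotter.cut_out("lever",n)[:1]:
        m=r["region"]; ys,xs=np.nonzero(m); print("mask",round(r["conf"],2),xs.min(),xs.max(),ys.min(),ys.max(),m.sum())
E
python3 k.py
```

```text
st [ 0.6091 -0.0188] -0.0046757415890649676 F [ -4.5781 -41.2691] 1.5706425109339728 0.011241220944524427 32.28003591299057 10.6
wrist lever_mid [276.0, 232.1] 0.81 [0.6092 0.0061]
wrist bar_mid [278.4, 243.8] 0.59 [0.6103 0.    ]
mask 0.97 213 337 212 287 7491
side lever_mid [307.2, 183.1] 0.6 [ 0.6101 -0.0009]
side bar_mid [311.8, 182.0] 0.93 [ 0.6043 -0.0117]
mask 0.68 297 315 171 193 283
scene lever_mid [218.6, 230.2] 0.61 [0.6146 0.001 ]
scene bar_mid [217.1, 227.6] 0.92 [ 0.608  -0.0051]
mask 0.7 215 227 215 241 245
```

Request:
jog_arm:
  increments:
    - [[0.024, 0, 0, 0, 0, 0, 245], [0.024, 0, 0, 0, 0, 0, 245], [0.024, 0, 0, 0, 0, 0, 245], [0, 0, 0, 0, 0, 0, 245]]
  force: 20

```text
clock: 11.6
tcp_pos: [0.6006, -0.1009, -0.0047]
orientation: [0.008, 0.765, 0.644, -0.01]
wrist_force: [-11.4, -42.0, 1.0]
finger_gap: 0.0116
grip_force: 32.2
```

```bash
python3 k.py
```

```text
st [ 0.6091 -0.0014] -0.004701093689605335 F [ -4.3554 -43.2446] 0.9693020513550126 0.011621481243713925 32.19572871923447 11.6
wrist lever_mid [274.5, 234.3] 0.74 [0.6085 0.0225]
wrist bar_mid [274.7, 278.2] 0.55 [ 0.6084 -0.0013]
mask 0.92 214 337 212 287 7338
side lever_mid [301.0, 186.6] 0.71 [0.6132 0.0196]
side bar_mid [310.8, 183.2] 0.89 [ 0.6032 -0.0064]
mask 0.73 293 310 175 197 268
scene lever_mid [230.1, 231.2] 0.72 [0.6113 0.0278]
scene bar_mid [216.4, 230.5] 0.68 [ 0.6167 -0.0037]
mask 0.67 222 234 217 242 224
```

Request:
jog_arm:
  increments:
    - [[0.024, 0, 0, 0, 0, 0, 245], [0.024, 0, 0, 0, 0, 0, 245], [0.024, 0, 0, 0, 0, 0, 245], [0.016, 0, 0, 0, 0, 0, 245], [0, 0, 0, 0, 0, 0, 245]]
  force: 20

```text
clock: 12.7
tcp_pos: [0.604, -0.0796, -0.0049]
orientation: [0.008, 0.765, 0.644, -0.011]
wrist_force: [-11.6, -44.0, 2.1]
finger_gap: 0.0112
grip_force: 32.6
```

```bash
python3 k.py
```

```text
st [0.6089 0.0201] -0.004890521908751444 F [ -4.2443 -45.304 ] 2.092029009483951 0.011244742964637316 32.57237434387207 12.7
wrist lever_mid [275.3, 232.2] 0.97 [0.6087 0.0452]
wrist bar_mid [275.9, 312.1] 0.97 [0.6087 0.0001]
mask 0.74 213 337 212 287 7512
side lever_mid [295.1, 191.6] 0.65 [0.612  0.0437]
side bar_mid [307.4, 181.8] 0.84 [ 0.6129 -0.0052]
mask 0.63 286 305 179 202 284
scene lever_mid [235.1, 230.9] 0.53 [0.6078 0.0387]
scene bar_mid [217.2, 228.8] 0.64 [ 0.6114 -0.0036]
mask 0.78 232 243 218 244 207
```

Request:
jog_arm:
  increments:
    - [[0.012, 0, 0, 0, 0, 0, 245], [0.008, 0, 0, 0, 0, 0, 245], [0, 0, 0, 0, 0, 0, 245]]
  force: 20

```text
clock: 13.6
tcp_pos: [0.6042, -0.078, -0.0049]
orientation: [0.01, 0.766, 0.643, -0.013]
wrist_force: [-15.0, -55.4, 2.5]
finger_gap: 0.0114
grip_force: 32.0
```

Request:
jog_arm:
  increments:
    - [[0.008, 0, 0, 0, 0, 0, 245], [0, 0, 0, 0, 0, 0, 245]]
  force: 20

```text
clock: 13.8
tcp_pos: [0.6042, -0.0779, -0.0049]
orientation: [0.01, 0.766, 0.642, -0.014]
wrist_force: [-16.1, -61.0, 2.1]
finger_gap: 0.0117
grip_force: 31.9
```

```bash
cat >> k.py <<'E'
    if n=="wrist": print("col",c["pixels"][120:300:6,270:281].mean((1,2)).astype(int))
E
python3 k.py; python3 - <<'E'
import cv2
im=cv2.imread("pics/k_wrist_11.60.png"); print("at 11.6",im[120:300:6,270:281].mean((1,2)).astype(int) )
im=cv2.imread("pics/k_wrist_12.70.png"); print("at 12.7",im[120:300:6,270:281].mean((1,2)).astype(int) )
E
```

```text
st [0.6088 0.0218] -0.004851386934207863 F [ -5.9544 -62.8139] 2.1429663684047124 0.011705128252722559 31.905114948749542 13.8
wrist lever_mid [274.4, 232.1] 0.84 [0.6084 0.0474]
wrist bar_mid [276.3, 314.4] 0.79 [0.6088 0.0006]
mask 0.87 212 337 213 290 7585
col [210 209 221 221 214 132  70 101 107 106 104 103 103 101 102 102 172 201
 112  12  13  25  34  33  31  24  15  15  23 110]
side lever_mid [294.9, 189.4] 0.61 [0.6176 0.0376]
side bar_mid [308.6, 183.0] 0.84 [ 0.6078 -0.0034]
scene lever_mid [235.9, 235.3] 0.76 [0.6199 0.0447]
mask 0.66 232 243 218 244 230
at 11.6 [107 106 105 104 105 105  85 227 228 228 228 228 228 228 227 227 227 177
  71  10  19  30  34  33  30  23  18  14 104 111]
at 12.7 [210 222 222 219 157  69 102 107 106 105 104 103 101 103 102 122 222 184
  70  12  21  29  34  34  31  22  18  15 102 110]
```

```bash
cat > m.py <<'E'
from h import *
a=-9.4*np.pi/180
Rm=np.array([[np.cos(a),-np.sin(a)],[np.sin(a),np.cos(a)]])
c,T=look("wrist"); print(env.get_state()["clock"])
print("v, step 2 from 196",c["pixels"][196:250:2,270:281].mean((1,2)).astype(int))
for n,t,h in(("house far top",.081,.056),("house near top",.061,.056),("saddle bar t.055",.054,.056),("same t.050",.049,.056),("pad top",.058,.079),("pad bottom",.058,.071),("pad top .050",.053,.079)):
    print(n,proj(c,T,[*(Rm@[.6086,t]),h]))
E
python3 m.py
```

```text
14.45
v, step 2 from 196 [100 101 102 102 103 103 103 102  97  92 171 219 220 201 150 128 111  80
  18  10  10  11  13  19  20  25  27]
house far top [273.57632447 165.70594121]
house near top [274.24063235 212.88796371]
saddle bar t.055 [274.45700554 228.25572451]
same t.050 [274.60685165 238.89844409]
pad top [273.93188189 243.10384249]
pad bottom [274.08971892 233.86322003]
pad top .050 [274.12266584 255.8476642 ]
```

```bash
python3 -c "
from workcell import ticket
print(ticket.hand_in())"
```

```text
the job is handed in; nothing more can be done
None
```

The job is handed in with the crossbar still gripped at about 32 N, within about 2 mm of the marker by my measurement, and the cam lever pushed to its stop at about 54.5 mm of travel. I didn't touch the meter, beaker or scraper but took no final position check of them, and the hand-in returned no verdict.

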